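# Open the ratchet bar clamp beside the tip box

## Robot

A 7-joint arm with a two-finger parallel gripper is mounted at the origin on a cart in front of the work surface, level with it; the furniture and walls round the work are solid. World frame = base frame: x ahead of the robot, y to its left, z up, the work surface at z = 0. Lengths are in m, angles in rad, forces in N, time in s.
With the tool pointing down it reaches from about 0.4 to 0.85 m from the base axis. Payload 10.4 kg.
Tool frame: the origin (TCP) lies between the finger pads; the fingertips stand 14 mm ahead of it and the grasp point (between the pads) lies 5 mm behind it; z points along the fingers, y is the line along which they close (so a half turn about z gives the same grasp; the last joint's range is limited). The gripper opens to 87 mm and grips with 3 to 60 N. Pads are 19 mm wide; open, the fingers measure 117 mm over their backs; the gripper's body (75 mm by 190 mm) begins 51 mm behind the grasp point.
Start: joints at [-1.309, 0.332, -0.065, 1.46, 0.022, 1.35, -0.088], TCP at [0.176, 0.6, 0.237] pointing down, gripper open.
Joint ranges: [-2.6, 2.6], [-0.5, 2.12], [-1.47, 1.34], [0.16, 2.42], [-1.27, 4.41], [0.06, 2.06], [-2.6, 2.6]. Speed limits (rad/s): [2.22, 2.22, 2.79, 2.79, 3.14, 3.14, 3.14].

## Interface

Orientations are given as a unit quaternion [x, y, z, w].
In Python, from bench import * gives the robot as it stands.
- The arm moves only by the tool drive_tool, never from a script. Its argument "deltas" is a list of rows, each a list of 7 numbers: the turn, a rotation vector about the tool's x, y, z in degrees, then the shift along the tool's x, y, z in m, then the closure, from -1 (fully open) to 1 (shut). A call has 1 to 12 rows; each row is the pose to reach, as a shift and turn from the pose commanded when the call began, along the tool's axes at that moment; what a row does not reach only later rows make up. A row lasts 1/10 s, in which the tool goes at most 50 mm and 8.59 degrees, less where a joint would pass 70% of its speed; a pose out of reach is approached as far as the arm can. A call with a gripper value outside its range is refused whole. The fingers move at their own pace and stop on an object; "squeeze" is the grip in N (left out, the last holds). Time passes only in rows, so rows that repeat a pose let the fingers close. It gives the time, the measured TCP pose, the force and the opening at its end, in the units of the state.
- read_state(): the state, without advancing time (a new reading comes with each control period).
- camera(name): name is "side" or "top" or "wrist"; returns (picture, depth): 400x640x3 uint8, red, green, blue; 400x640 float32, m along the optical axis (not along the pixel's ray), 0 where there is no reading.
- camera_params(name): a dict with "K" (3x3 intrinsics, pixels), "R" (3x3) and "t" (3): a world point X has camera coordinates R X + t; the wrist camera has in their place "mount" (4x4, takes a point from camera to tool coordinates, whose origin is the TCP and whose axes are the flange's). Camera axes: x right, y down, z forward; pixel columns grow to the right and rows downward; lengths in m; the calibration is good to about 2 mm. The wrist camera is an equidistant fisheye: a pixel r from the principal point sees the ray r / f radians off the axis. A picture is of the moment at which its call begins: read the wrist's pose just before it. camera_params takes no time and is no camera call.
- close_job(): hands the job in, once; it reports no verdict.
Trained networks look in the newest picture that a camera, given by its name, has taken for a name from the list of things; names that differ only in an ending like _2 or _b are one class to them, and where a whole thing is asked for, a point or a joint stands for the part that bears it (a point fixed in the world has none). Each returns a list of dicts, best first, with "score" (0 to 1); they miss things now and then, are a little off and sometimes report something else, mostly with a low value. They report only what shows in the picture. A call takes as long as a camera call.
- outline_of(label, camera): "pixels" (400x640 bool, what is visible of it) and "location" ([column, row] as shares, 0 to 1, of the picture: columns of its width, rows of its height, amid what is visible of it).
- tip_of(label, camera): "location" ([column, row] as shares, 0 to 1, of the picture: columns of its width, rows of its height: a listed point, or the origin of a listed thing).
The state is a dict: "time": time; "joint_positions": joint angles; "joint_vel": joint speeds; "joint_torque": joint torques, N m; "ee_pos": TCP position; "eef_rot": TCP orientation; "ft_force": force on the tool from outside, world axes, zero at the start; "torque": the same for the moment, N m; "width": finger opening in m.
Only numpy, scipy, OpenCV 4.12 (cv2) and the standard library are available. Lean on these libraries where they do the work, as an engineer would, in place of code of your own. Each camera call takes 0.05 s, during which the arm holds its last target. There are 200 camera calls.

## Task

Open the bar clamp on the bench fully: press down the release pad on its sliding jaw and, keeping it pressed, push the jaw back along the bar until it meets the end stop, then take the hand away so that the release springs up again. Leave the tip box between the jaws and the small glassware round the clamp standing where they are.

Things in the scene. Friction and masses are not known exactly. Their poses are not given: they have to be found in the camera images.
- clamp: Bright metal bar clamp bolted to the worktop. Origin: on the worktop under the bar's middle line, at the fixed jaw's face. Its +y runs along the bar in the opening direction (roughly to the robot's left, turned up to 0.3 rad); its +x points away from the robot, where both jaw arms stick out 115 mm. Bar 18 mm wide, 290 mm long, top 48 mm up; ratchet teeth of 8 mm pitch below it.
- jaw (a joint): Sliding jaw along the bar, m: 0 = nearest the fixed jaw (jaw faces 95 mm apart), grows as it opens, 0.090 = fully open at the end stop. Starts at 0.002 to 0.053. With the release up the ratchet blocks opening (after up to 8 mm of play); with it held down the jaw slides at about 1 N plus some damping (12 N per m/s) and stays where left.
- release (a joint): How far the release pad is pressed, m: 0 = up, 0.010 = fully down (hard stop). A spring of about 4 N (up) to 8 N (fully down) lifts it. The ratchet lets go below 0.004, so keep it at 0.006 to 0.010 all the while the jaw is pushed. Let go, it springs up again. Where the teeth meet badly it may rest up to 0.004 down when not touched.
- release_top (a point): Middle of the top of the release pad, a black ribbed thumb pad on top of the sliding jaw's carriage, 36 mm across the bar by 40 mm along it, 73 mm above the worktop when up. It travels with the jaw and goes straight down when pressed. It ends 3 mm short of the upright push plate.
- push_face (a point): Middle of the face of the push plate, an upright metal plate (44 mm across the bar, 9 mm thick, top 112 mm above the worktop) on the sliding jaw, 23 mm further in the opening direction than the middle of the pad. Fingertips pressing the pad push against this face along the clamp's +y. The point is 90 mm above the worktop.
- end_stop (a point): Face of the block at the far end of the bar that the carriage meets when fully open, 258 mm along the clamp's +y from its origin, 55 mm above the worktop (block top at 68 mm).
- tip_box: Loose blue-and-clear box of pipette tips, 87 mm along the bar, 118 mm across, 58 mm high, standing between the jaw arms on the clamp's +x side, its nearer side about 32 mm from the bar's middle line. Origin: centre of its underside. Not to be moved.
- vial_1: Loose glass sample vial with screw cap, 25 mm wide, 50 mm high, standing near the clamp; origin at its underside. Not to be moved.
- beaker_50: Loose small glass beaker, 46x51 mm, 58 mm high, standing near the clamp; origin at its underside. Not to be moved.
- weigh_bottle: Loose glass weighing bottle with knobbed stopper, 38 mm wide, 53 mm high, standing near the clamp; origin at its underside. Not to be moved.

How it is judged:
By the outcome, as a careful person would: the job done as asked, in the order asked, and still so for the second after the job is handed in, with the robot touching nothing.
It also fails if it takes over 38 s, if anything falls off the work surface, if the arm or the gripper's body presses on something with over 40 N, if the wrist force passes 120 N, or if a joint passes its speed limit or range.

## Working session

There is one attempt and no reset: what is moved stays moved. The work goes in short steps, Python scripts to look and compute and a tool call to move; the robot and the scene stay as the last step left them, time stands still between calls to the robot, and variables do not carry over. Pictures are saved under pics/ and viewed, on a budget of 10 in all, crops included, one or two more only if the job needs it, and the job is handed in when it is done.

Besides the shell and the picture viewer there is one more tool, called after "Request:" in YAML: its name, and indented under it one key for each argument. drive_tool: Moves the arm, as the interface text tells. Its arguments: {"type":"object","properties":{"deltas":{"type":"array"},"squeeze":{"type":"number"}},"required":["deltas"]}

```bash
ls; mkdir -p pics; cat > h.py <<'E'
from bench import *
import numpy as np, cv2
from scipy.spatial.transform import Rotation as Ro
def ray(name,loc,z):
    p=camera_params(name);K,R,t=map(np.array,(p["K"],p["R"],p["t"]))
    u=np.array([loc[0]*640,loc[1]*400,1]);d=R.T@np.linalg.inv(K)@u;c=-R.T@t
    return c+d*(z-c[2])/d[2]
def px(name,X):
    p=camera_params(name);q=np.array(p["R"])@X+np.array(p["t"]);q=np.array(p["K"])@q;return q[:2]/q[2]
def cloud(name,dep):
    p=camera_params(name);K,R,t=map(np.array,(p["K"],p["R"],p["t"]))
    v,u=np.mgrid[:400,:640];c=np.stack([(u-K[0,2])/K[0,0]*dep,(v-K[1,2])/K[1,1]*dep,dep],-1)
    return (c-t)@R
E
python3 - <<'E'
from h import *
s=read_state();print({k:np.round(v,3) for k,v in s.items()})
for n in("top","side"):
    im,d=camera(n);cv2.imwrite(f"pics/{n}0.png",im[:,:,::-1])
    print(n)
    for l,z in(("clamp",0),("release_top",.073),("push_face",.09),("end_stop",.055),("tip_box",0),("vial_1",0),("beaker_50",0),("weigh_bottle",0)):
        for r in tip_of(l,n)[:2]: print(l,round(r["score"],2),np.round(np.array(r["location"])*[640,400]),np.round(ray(n,r["location"],z),3))
E
```

```text
pics
{'time': np.float64(0.0), 'joint_positions': array([-1.309,  0.333, -0.065,  1.461,  0.022,  1.35 , -0.088]), 'joint_vel': array([-0.001,  0.001,  0.002, -0.   ,  0.001,  0.   ,  0.   ]), 'joint_torque': array([-1.0000e-03, -6.2326e+01,  2.4000e-02, -3.8990e+01, -6.1000e-02,
        4.0000e-02,  0.0000e+00]), 'ee_pos': array([0.175, 0.599, 0.236]), 'eef_rot': array([ 0.142,  0.99 , -0.001, -0.   ]), 'ft_force': array([ 0.183,  0.152, -0.227]), 'torque': array([-0.   ,  0.002,  0.004]), 'width': np.float64(0.087)}
top
clamp 0.92 [422. 193.] [ 0.488 -0.031  0.   ]
release_top 0.61 [349. 167.] [0.524 0.119 0.073]
push_face 0.53 [404. 231.] [0.402 0.022 0.09 ]
end_stop 0.85 [296. 159.] [0.544 0.22  0.055]
end_stop 0.35 [422. 193.] [ 0.478 -0.019  0.055]
tip_box 0.83 [411. 144.] [ 0.589 -0.013  0.   ]
vial_1 0.73 [409. 145.] [ 0.587 -0.009  0.   ]
vial_1 0.48 [321. 216.] [0.44  0.172 0.   ]
beaker_50 0.76 [304. 136.] [0.609 0.207 0.   ]
weigh_bottle 0.84 [405. 227.] [0.417 0.005 0.   ]
side
clamp 0.58 [314. 205.] [ 0.493 -0.021 -0.   ]
push_face 0.74 [297. 195.] [0.523 0.13  0.09 ]
push_face 0.17 [285. 231.] [0.534 0.283 0.09 ]
end_stop 0.69 [282. 232.] [0.547 0.22  0.055]
tip_box 0.62 [273. 206.] [ 0.589 -0.016  0.   ]
vial_1 0.55 [344. 243.] [0.432 0.161 0.   ]
beaker_50 0.76 [249. 257.] [0.61  0.214 0.   ]
weigh_bottle 0.76 [350. 210.] [0.411 0.004 0.   ]
weigh_bottle 0.32 [282. 231.] [0.558 0.108 0.   ]
```

View images.

```bash
python3 - <<'E'
import cv2
a=cv2.imread("pics/top0.png")[90:270,240:480];b=cv2.imread("pics/side0.png")[140:290,210:410]
cv2.imwrite("pics/a.png",cv2.resize(a,None,fx=3.3,fy=3.3,interpolation=cv2.INTER_CUBIC))
cv2.imwrite("pics/b.png",cv2.resize(b,None,fx=4,fy=4,interpolation=cv2.INTER_CUBIC))
E
```

```text
(no output)
```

View pics/a.png

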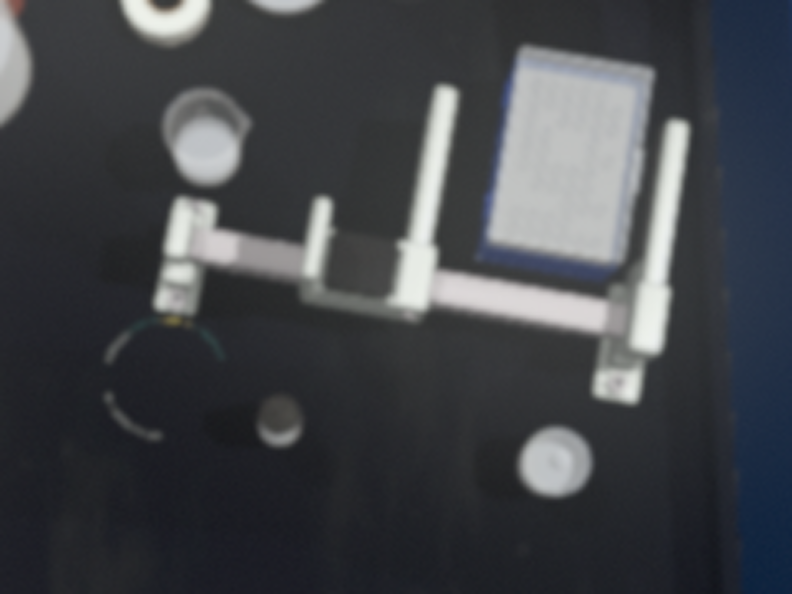

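View pics/b.png

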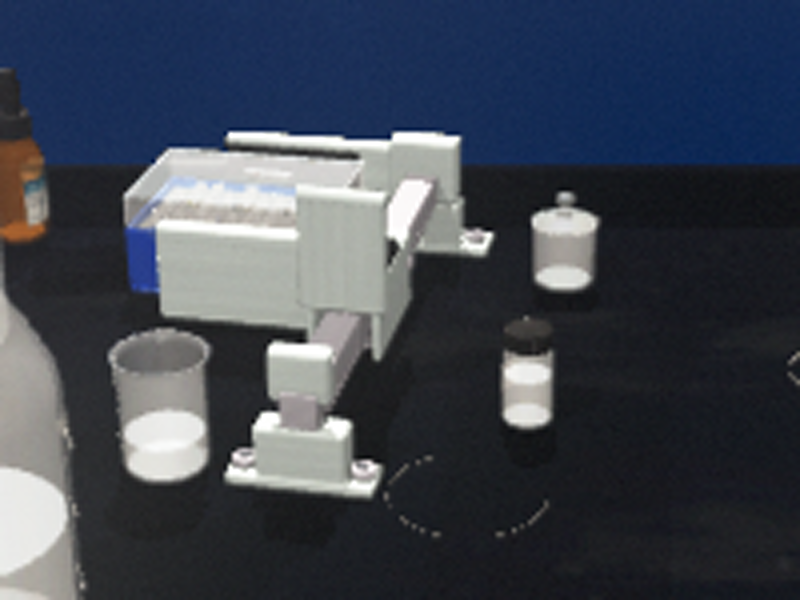

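```bash
python3 - <<'E'
from h import *
im,d=camera("top");P=cloud("top",d);P[d==0]=np.nan
g=lambda u,v:ray("top",[(240+u/3.3)/640,(90+v/3.3)/400],0)
# bar direction from high points (plates, bar top)
m=(P[...,2]>.04)&(P[...,2]<.053)&(im.min(-1)>140)
o=outline_of("clamp","top");o=o[0]["pixels"];print("clamp px",o.sum())
b=P[m&o];print("bar pts",len(b))
c=np.median(b[:,:2],0);vx,vy,x0,y0=cv2.fitLine(b[:,:2].astype(np.float32),cv2.DIST_HUBER,0,.003,.001).ravel()
if vy<0:vx,vy=-vx,-vy
th=np.arctan2(vx,vy);print("bar line",x0,y0,"angle to +y",th)
Y=np.array([vx,vy]);X=np.array([vy,-vx])
q=(P[...,:2]-[x0,y0]);y=q@Y;x=q@X;z=P[...,2]
dark=(im.max(-1)<90)&(z>.06)&(z<.085)&(abs(x)<.03)
pl=(z>.1)&(z<.12)&(abs(x)<.04)&(im.min(-1)>100)
for n,k in(("pad",dark),("plate",pl)):
    a=P[k];print(n,k.sum(),np.round(np.median(a,0),3),"along",np.round(np.percentile(y[k],[3,50,97]),3),"across",np.round(np.percentile(x[k],[3,50,97]),3))
for l in("release_top","push_face","end_stop"):
    for r in tip_of(l,"top")[:1]: print(l,r["score"],np.round(ray("top",r["location"],{"r":.073,"p":.09,"e":.055}[l[0]]),3))
# along/across of end stop block
t=(z>.06)&(z<.075)&(im.min(-1)>120)&o&(y>.08);print("stop",t.sum(),np.round(np.percentile(y[t],[3,97]),3),np.round(np.percentile(x[t],[3,97]),3))
# tall things near
k=(z>.11)&(P[...,0]>.3)&(P[...,0]<.8)&(abs(P[...,1])<.4)
n,lab,st,ce=cv2.connectedComponentsWithStats(k.astype(np.uint8))
for i in range(1,n):
    if st[i,4]>15:
        a=P[lab==i];print("tall",st[i,4],np.round(a.min(0),3),np.round(a.max(0),3))
E
```

```text
clamp px 3755
bar pts 812
bar line 0.5137104 0.08890791 angle to +y 0.19305082
pad 487 [0.513 0.113 0.071] along [-0.2    0.024  0.048] across [-0.023 -0.     0.022]
plate 490 [0.608 0.667 0.112] along [0.054 0.585 0.658] across [-0.036 -0.012  0.035]
release_top 0.7 [0.52  0.122 0.073]
push_face 0.85 [0.525 0.143 0.09 ]
end_stop 0.79 [0.54  0.213 0.055]
stop 94 [0.131 0.141] [-0.015  0.013]
tall 1122 [0.71  0.051 0.11 ] [0.769 0.118 0.266]
tall 60 [0.741 0.03  0.198] [0.746 0.046 0.266]
tall 25221 [ 0.3   -0.208  0.11 ] [ 0.8   -0.097  0.259]
tall 20455 [ 0.3   -0.185  0.27 ] [ 0.736 -0.179  0.424]
tall 2330 [0.613 0.32  0.11 ] [0.701 0.4   0.214]
tall 101 [0.503 0.139 0.11 ] [0.545 0.152 0.116]
```

Request:
drive_tool:
  deltas:
    - [0, 0, 0, -0.015, -0.012, 0, 1]
    - [0, 0, 0, -0.045, -0.035, 0, 1]
    - [0, 0, 0, -0.075, -0.058, 0, 1]
    - [0, 0, 0, -0.105, -0.082, 0, 1]
    - [0, 0, 0, -0.135, -0.105, 0, 1]
    - [0, 0, 0, -0.165, -0.128, 0, 1]
    - [0, 0, 0, -0.195, -0.151, 0, 1]
    - [0, 0, 0, -0.225, -0.175, 0, 1]
    - [0, 0, 0, -0.255, -0.198, 0, 1]
    - [0, 0, 0, -0.285, -0.221, 0, 1]
    - [0, 0, 0, -0.31, -0.241, 0, 1]
    - [0, 0, 0, -0.325, -0.252, 0, 1]
  squeeze: 10

```text
time: 2.35
ee_pos: [0.4182, 0.2641, 0.2369]
eef_rot: [0.143, 0.99, 0.0, 0.0]
ft_force: [-0.0, -0.6, -0.3]
width: 0.0029
```

Request:
drive_tool:
  deltas:
    - [0, 0, -1, -0.015, -0.012, 0.005, 1]
    - [0, 0, -2, -0.045, -0.035, 0.015, 1]
    - [0, 0, -4, -0.075, -0.058, 0.03, 1]
    - [0, 0, -5.3, -0.105, -0.082, 0.045, 1]
    - [0, 0, -5.3, -0.13, -0.101, 0.055, 1]
    - [0, 0, -5.3, -0.138, -0.1075, 0.057, 1]
    - [0, 0, -5.3, -0.138, -0.1075, 0.057, 1]
    - [0, 0, -5.3, -0.138, -0.1075, 0.057, 1]

```text
time: 3.15
ee_pos: [0.5186, 0.1261, 0.1799]
eef_rot: [0.095, 0.995, 0.0, -0.0]
ft_force: [-0.6, 0.5, 0.3]
width: 0.0005
```

```bash
python3 - <<'E'
from h import *
s=read_state();print(np.round(s["ee_pos"],4),np.round(s["eef_rot"],4),s["width"],s["time"])
R=Ro.from_quat(s["eef_rot"]).as_matrix();print(R.round(3))
im,d=camera("wrist");cv2.imwrite("pics/w.png",im[:,:,::-1])
p=camera_params("wrist");K=np.array(p["K"]);M=np.array(p["mount"]);print(K.round(1).tolist(),M.round(3).tolist())
def wr(loc,z):
    u=np.array([(loc[0]*640-K[0,2])/K[0,0],(loc[1]*400-K[1,2])/K[1,1]]);r=np.hypot(*u)
    v=np.append(u/r*np.sin(r),np.cos(r));v=R@M[:3,:3]@v;c=s["ee_pos"]+R@M[:3,3];return c+v*(z-c[2])/v[2]
for l,z in(("release_top",.073),("push_face",.09),("end_stop",.055)):
    for r in tip_of(l,"wrist")[:2]:print(l,r["score"],np.round(np.array(r["location"])*[640,400]),wr(r["location"],z).round(4))
E
```

```text
[0.5186 0.1261 0.1799] [ 9.550e-02  9.954e-01  4.000e-04 -0.000e+00] 0.0005109798601680369 3.15
[[-0.982  0.19   0.   ]
 [ 0.19   0.982  0.001]
 [ 0.     0.001 -1.   ]]
[[309.7, 0.0, 320.5], [0.0, 309.7, 201.8], [0.0, 0.0, 1.0]] [[0.0, -0.969, -0.247, 0.068], [1.0, 0.0, 0.001, 0.0], [-0.001, -0.247, 0.969, -0.148], [0.0, 0.0, 0.0, 1.0]]
end_stop 0.58 [422. 201.] [0.5378 0.2209 0.055 ]
```

View pics/w.png

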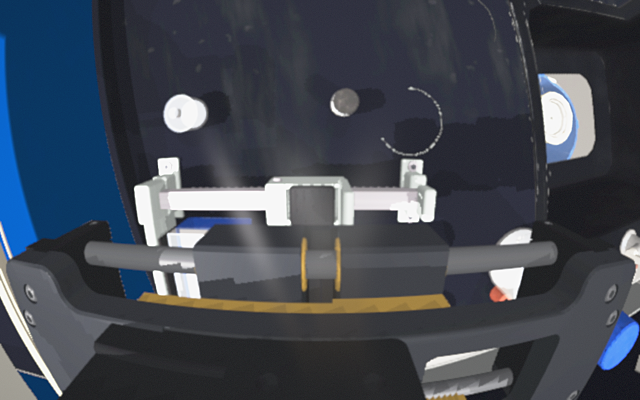

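Request:
drive_tool:
  deltas:
    - [0, 0, 0, -0.002, 0, 0.015, 1]
    - [0, 0, 0, -0.002, 0, 0.04, 1]
    - [0, 0, 0, -0.002, 0, 0.06, 1]
    - [0, 0, 0, -0.002, 0, 0.075, 1]
    - [0, 0, 0, -0.002, 0, 0.085, 1]
    - [0, 0, 0, -0.002, 0, 0.09, 1]
    - [0, 0, 0, -0.002, 0, 0.091, 1]
    - [0, 0, 0, -0.002, 0, 0.091, 1]

```text
time: 4.15
ee_pos: [0.5212, 0.1246, 0.0891]
eef_rot: [0.096, 0.995, 0.0, 0.0]
ft_force: [0.4, 0.7, 1.0]
width: 0.0001
```

Request:
drive_tool:
  deltas:
    - [0, 0, 0, 0, 0, 0.002, 1]
    - [0, 0, 0, 0, 0, 0.004, 1]
    - [0, 0, 0, 0, 0, 0.004, 1]

```text
time: 4.45
ee_pos: [0.5209, 0.1244, 0.0845]
eef_rot: [0.096, 0.995, 0.0, -0.0]
ft_force: [0.1, -0.1, -0.1]
width: 0.0005
```

Request:
drive_tool:
  deltas:
    - [0, 0, 0, 0, 0, 0.001, 1]
    - [0, 0, 0, 0, 0, 0.002, 1]
    - [0, 0, 0, 0, 0, 0.002, 1]

```text
time: 4.75
ee_pos: [0.521, 0.1244, 0.0827]
eef_rot: [0.096, 0.995, 0.0, 0.0]
ft_force: [-2.4, -0.9, 4.9]
width: 0.0004
```

Request:
drive_tool:
  deltas:
    - [0, 0, 0, 0, 0, 0.001, 1]
    - [0, 0, 0, 0, 0, 0.002, 1]
    - [0, 0, 0, 0, 0, 0.002, 1]

```text
time: 5.05
ee_pos: [0.521, 0.1244, 0.0807]
eef_rot: [0.096, 0.995, 0.0, 0.0]
ft_force: [-1.7, -0.6, 5.4]
width: 0.0005
```

Request:
drive_tool:
  deltas:
    - [0, 0, 0, 0, 0, 0.002, 1]
    - [0, 0, 0, 0, 0, 0.004, 1]
    - [0, 0, 0, 0, 0, 0.004, 1]
    - [0, 0, 0, 0, 0, 0.004, 1]

```text
time: 5.45
ee_pos: [0.521, 0.1245, 0.0769]
eef_rot: [0.096, 0.995, 0.0, 0.0]
ft_force: [-2.9, -0.9, 7.1]
width: 0.0005
```

Request:
drive_tool:
  deltas:
    - [0, 0, 0, 0, 0, 0.0005, 1]
    - [0, 0, 0, 0, 0, 0.001, 1]
    - [0, 0, 0, 0, 0, 0.001, 1]

```text
time: 5.75
ee_pos: [0.5212, 0.1247, 0.0763]
eef_rot: [0.096, 0.995, 0.0, 0.0]
ft_force: [-2.4, -0.7, 10.0]
width: 0.0003
```

Request:
drive_tool:
  deltas:
    - [0, 0, 0, 0, 0.002, 0, 1]
    - [0, 0, 0, 0, 0.005, 0, 1]
    - [0, 0, 0, 0, 0.009, 0, 1]
    - [0, 0, 0, 0, 0.013, 0, 1]
    - [0, 0, 0, 0, 0.018, 0, 1]
    - [0, 0, 0, 0, 0.023, 0, 1]
    - [0, 0, 0, 0, 0.028, 0, 1]
    - [0, 0, 0, 0, 0.033, 0, 1]
    - [0, 0, 0, 0, 0.037, 0, 1]
    - [0, 0, 0, 0, 0.04, 0, 1]

```text
time: 6.75
ee_pos: [0.5288, 0.1642, 0.0763]
eef_rot: [0.096, 0.995, 0.0, 0.0]
ft_force: [-4.4, -0.7, 10.3]
width: 0.0004
```

Request:
drive_tool:
  deltas:
    - [0, 0, 0, 0, 0.003, 0, 1]
    - [0, 0, 0, 0, 0.006, 0, 1]
    - [0, 0, 0, 0, 0.009, 0, 1]
    - [0, 0, 0, 0, 0.012, 0, 1]
    - [0, 0, 0, 0, 0.015, 0, 1]
    - [0, 0, 0, 0, 0.018, 0, 1]

```text
time: 7.35
ee_pos: [0.5322, 0.1817, 0.0763]
eef_rot: [0.096, 0.995, 0.0, 0.0]
ft_force: [-3.6, -0.2, 10.5]
width: 0.0007
```

```bash
python3 - <<'E'
from h import *
s=read_state();print(s["ft_force"].round(1),s["ee_pos"].round(4))
im,d=camera("side");cv2.imwrite("pics/s1.png",cv2.resize(im[140:290,210:410,::-1],None,fx=4,fy=4,interpolation=cv2.INTER_CUBIC))
E
```

```text
[-3.6 -0.2 10.5] [0.5322 0.1817 0.0763]
```

View pics/s1.png

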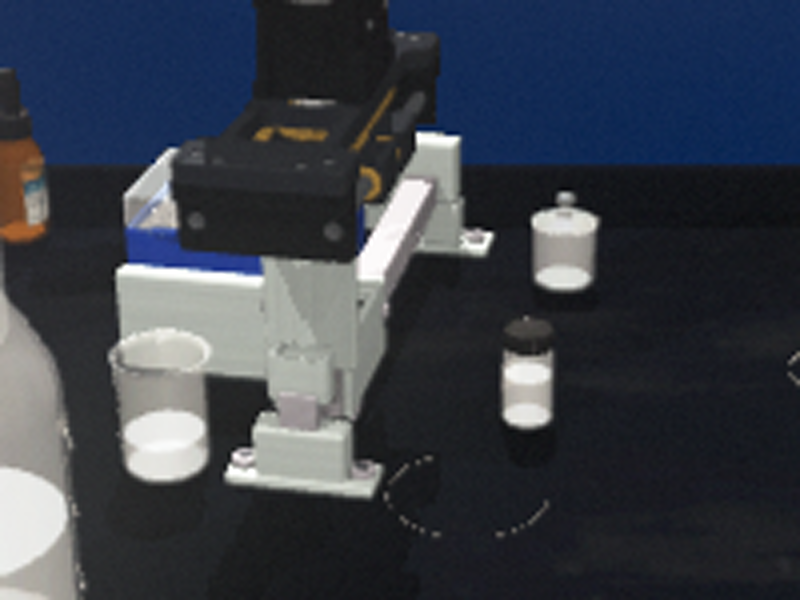

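The jaw follows (plate and arm have moved next to the end-stop block at about crop (300,370)); the glassware is unmoved. I continue to the stop.

Request:
drive_tool:
  deltas:
    - [0, 0, 0, 0, 0.002, 0, 1]
    - [0, 0, 0, 0, 0.004, 0, 1]
    - [0, 0, 0, 0, 0.006, 0, 1]
    - [0, 0, 0, 0, 0.008, 0, 1]

```text
time: 7.8
ee_pos: [0.5337, 0.1896, 0.0763]
eef_rot: [0.096, 0.995, 0.0, 0.0]
ft_force: [-3.7, -1.0, 10.1]
width: 0.0006
```

Request:
drive_tool:
  deltas:
    - [0, 0, 0, 0, 0.002, 0, 1]
    - [0, 0, 0, 0, 0.004, 0, 1]
    - [0, 0, 0, 0, 0.004, 0, 1]

```text
time: 8.1
ee_pos: [0.5343, 0.1921, 0.0762]
eef_rot: [0.096, 0.995, -0.001, -0.0]
ft_force: [-5.5, -4.5, 13.8]
width: 0.0006
```

Request:
drive_tool:
  deltas:
    - [0, 0, 0, 0, 0.002, 0, 1]
    - [0, 0, 0, 0, 0.004, 0, 1]
    - [0, 0, 0, 0, 0.004, 0, 1]

```text
time: 8.4
ee_pos: [0.5349, 0.1935, 0.0761]
eef_rot: [0.097, 0.995, -0.002, -0.001]
ft_force: [-8.6, -12.8, 17.8]
width: 0.0002
```

Request:
drive_tool:
  deltas:
    - [0, 0, 0, 0, 0.001, 0, 1]
    - [0, 0, 0, 0, 0.002, 0, 1]
    - [0, 0, 0, 0, 0.002, 0, 1]

```text
time: 8.7
ee_pos: [0.5349, 0.1936, 0.0761]
eef_rot: [0.098, 0.995, -0.003, -0.001]
ft_force: [-12.6, -19.4, 22.5]
width: 0.0007
```

Request:
drive_tool:
  deltas:
    - [0, 0, 0, 0, -0.002, 0, 1]
    - [0, 0, 0, 0, -0.004, 0, 1]
    - [0, 0, 0, 0, -0.0045, 0, 1]
    - [0, 0, 0, 0, -0.0045, 0, 1]

```text
time: 9.1
ee_pos: [0.5349, 0.1933, 0.0763]
eef_rot: [0.097, 0.995, -0.0, 0.0]
ft_force: [-3.7, -5.0, 11.4]
width: 0.0004
```

Still lightly against the stop; now I lift straight up and take the hand away.

Request:
drive_tool:
  deltas:
    - [0, 0, 0, 0, 0, -0.004, 1]
    - [0, 0, 0, 0, 0, -0.008, 1]
    - [0, 0, 0, 0, 0, -0.012, 1]
    - [0, 0, 0, 0, -0.002, -0.018, 1]
    - [0, 0, 0, 0, -0.004, -0.03, 1]
    - [0, 0, 0, 0, -0.004, -0.05, 1]
    - [0, 0, 0, 0, -0.004, -0.08, 1]
    - [0, 0, 0, 0, -0.004, -0.11, 1]
    - [0, 0, 0, 0, -0.004, -0.14, 1]
    - [0, 0, 0, 0, -0.004, -0.16, 1]

```text
time: 10.1
ee_pos: [0.5342, 0.1907, 0.2386]
eef_rot: [0.096, 0.995, 0.001, 0.001]
ft_force: [0.7, 0.4, 0.3]
width: 0.0004
```

Request:
drive_tool:
  deltas:
    - [0, 0, 0, 0.015, 0, 0, 1]
    - [0, 0, 0, 0.04, 0.02, 0, 1]
    - [0, 0, 0, 0.07, 0.045, 0, 1]
    - [0, 0, 0, 0.1, 0.07, 0, 1]
    - [0, 0, 0, 0.125, 0.095, 0, 1]
    - [0, 0, 0, 0.14, 0.11, 0, 1]
    - [0, 0, 0, 0.145, 0.115, 0, 1]
    - [0, 0, 0, 0.145, 0.115, 0, 1]

```text
time: 10.9
ee_pos: [0.4133, 0.3315, 0.2359]
eef_rot: [0.095, 0.995, 0.0, 0.0]
ft_force: [-0.5, -0.5, 0.2]
width: 0.0004
```

```bash
python3 - <<'E'
from h import *
s=read_state();print(s["ft_force"].round(1),s["ee_pos"].round(4))
for n in("top","side"):
    im,d=camera(n)
    for l,z in(("release_top",.073),("push_face",.09),("end_stop",.055),("tip_box",0),("vial_1",0),("beaker_50",0),("weigh_bottle",0)):
        for r in tip_of(l,n)[:1]: print(n,l,round(r["score"],2),np.round(np.array(r["location"])*[640,400]),np.round(ray(n,r["location"],z),3))
    c=im[90:270,240:480,::-1] if n=="top" else im[140:290,210:410,::-1]
    if n=="top":
        P=cloud(n,d);k=(im.max(-1)<90)&(abs(P[...,0]-.532)<.012)&(abs(P[...,1]-.185)<.012);print("pad z",np.median(P[k][:,2]) if k.any() else None,k.sum())
    cv2.imwrite(f"pics/{n}2.png",cv2.resize(c,None,fx=3.3,fy=3.3,interpolation=cv2.INTER_CUBIC))
E
```

```text
[-0.5 -0.5  0.2] [0.4133 0.3315 0.2359]
top release_top 0.92 [312. 160.] [0.538 0.189 0.073]
top push_face 0.95 [298. 161.] [0.533 0.214 0.09 ]
top end_stop 0.94 [296. 161.] [0.542 0.221 0.055]
top tip_box 0.41 [425. 192.] [ 0.488 -0.037  0.   ]
top vial_1 0.5 [322. 220.] [0.433 0.171 0.   ]
top beaker_50 0.72 [305. 137.] [0.607 0.206 0.   ]
top weigh_bottle 0.65 [405. 231.] [0.409 0.005 0.   ]
pad z 0.07316285834637024 161
side release_top 0.53 [289. 215.] [0.536 0.183 0.073]
side push_face 0.71 [287. 212.] [0.537 0.21  0.09 ]
side end_stop 0.57 [284. 231.] [0.543 0.216 0.055]
side tip_box 0.85 [271. 205.] [ 0.593 -0.022  0.   ]
side vial_1 0.89 [342. 242.] [0.435 0.155 0.   ]
side beaker_50 0.63 [249. 254.] [0.611 0.205 0.   ]
side weigh_bottle 0.87 [351. 210.] [0.408 0.007 0.   ]
```

View pics/top2.png

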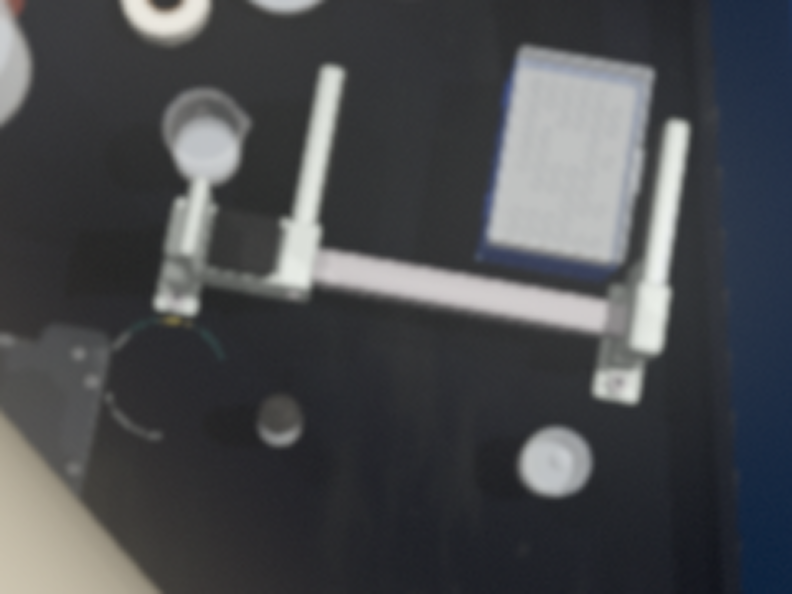

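View pics/side2.png

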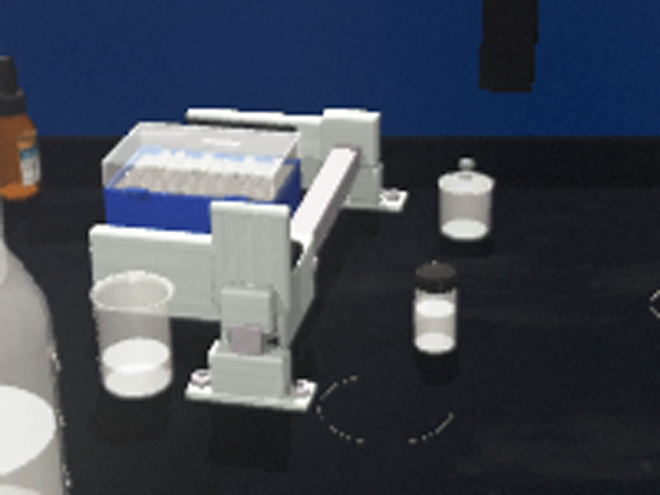

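The jaw's carriage meets the end-stop block (top crop about (200,250)). The pad is up at z of about 0.073, and the box and glassware stand where they were.

```bash
python3 -c "
from bench import *
print(close_job())"
```

```text
the job is handed in; nothing more can be done
None
```

The clamp is fully open and the job is handed in, at about 11 s of the 38 s allowed. I pressed the release pad to its hard stop with the closed fingers. Keeping it down, I pushed the jaw about 70 mm along the bar until it stalled on the end stop, then eased off, lifted straight up and moved the hand clear.

Last checks:
- **Jaw:** it stalled solidly, with no further travel as the push rose to about 19 N sideways. In the pictures the carriage sits against the end-stop block.
- **Release:** the pad top measures 0.073 m above the worktop, so it has sprung up again.
- **Glassware and tip box:** in both pictures all four stand where they did at the start. Their measured positions agree with the first ones to about 9 mm, which is within the networks' scatter.
- **Robot:** touching nothing, with force readings near zero.

One check disagreed: in the last top picture the network placed the tip box on the fixed jaw, with a low score of 0.41. The picture and the side camera show it unmoved.

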